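# Index the rotary sample table to its next hole

## Task

Index the round sample table one station: draw its spring pin up by the black knob, turn the table anticlockwise as seen from above, and let the pin drop fully home in the very next hole, not a later one. The holes are out of sight under the table, so feel for the hole with the pin riding lightly on its track; do not lean on the pin or force the table once it has caught. The cartridge must stay in its nest and everything else where it stands; let go at the end.

Things in the scene. Friction and masses are not known exactly. Their poses are not given: they have to be found in the camera images.
- table_axis (a point): Rotary sample table: dark steel base (190 mm across, fixed) under a round aluminium plate (182 mm across, top face 36 mm above the bench) that turns about a vertical axis. This point is on the axis, level with the plate's top face, and does not turn with it. A 34 mm hub cap stands 10 mm above the plate in the middle.
- knob_grip (a point): Black round knob of the spring pin, upright on the plate, 75 mm from the axis; 24 mm across, 32 mm tall. Point on its centre line, 12 mm below its top; with the pin home it is 66 mm above the bench. Its underside is 10 mm above the plate, over a collar 20 mm wide (28 mm flange, 2 mm thick, at the foot). Bare plate 25 mm round it. It travels with the plate, slides up and down, does not twist.
- pin_knob (a joint): Height of pin and knob in m: 0 = pin fully home in a hole, about 0.008 = riding on the level track between holes, 0.016 = upper stop. A spring pushes it down with 7 N at 0, plus 3.5 N per 10 mm of lift, smoothly damped. Lifted by less than about 7 mm it still locks the plate. The knob must be free to slide down for the pin to drop.
- sample_table (a joint): Angle of the plate in rad, 0 at the start (pin home in the starting hole), growing anticlockwise seen from above. It turns with light drag (1 N at the knob, 1 to 2 N more with the pin on the track) and stays where left. The next hole anticlockwise is adjustable: set somewhere from 0.74 to 1.18 rad, not known, not visible. Another follows 0.72 rad later; one lies 0.80 rad the wrong way.
- index_pin: The steel pin below the knob, hidden inside plate and base; 8 mm thick, round nose; origin at the knob's underside, z up. The holes are 10.5 mm wide along the track and 9 mm deep. The pin should not be pressed on the track or against a hole's side with more than 25 N.
- nest (a point): Shallow nest of low rails (5 mm high) on the plate, opposite the knob, 45 mm from the axis; point at its middle, where the cartridge's centre belongs. It turns with the plate.
- cell_mid (a point): Centre of the white flow-cell cartridge (26 x 76 x 8 mm) lying loose in the nest; not to be handled.
- tape_roll_mid (a point): Bystander: roll of white tape lying flat, 60 mm across, 19 mm high; point at its centre.
- beaker_mid (a point): Bystander: small glass beaker, 57 mm across, 70 mm high; point at its centre.
- timer_mid (a point): Bystander: white timer standing up, 23 x 58 x 60 mm; point at its centre.

How it is judged:
On the way, in this order (a step that is already met when the one before it is completed fails the run):
1. the pin is drawn clear of the starting hole (value of joint pin_knob above 0.0075 m and value of joint sample_table below 0.2 rad), for 0.1 s.
2. the table is turned anticlockwise off the starting hole, the pin out of any hole (value of joint sample_table between 0.25 and 0.66 rad and value of joint pin_knob above 0.006 m), for 0.1 s.
3. the pin has dropped home in the next hole (value of joint pin_knob below 0.0015 m and value of joint sample_table between 0.7 and 1.22 rad), for 0.2 s.
At the end, for the whole second after the job is handed in: The pin is home (knob within 1.5 mm of its lowest position) in the next hole anticlockwise (table angle between 0.70 and 1.22 rad), the table is at rest, and the cartridge lies in its nest within 8 mm (all of step 3 and velocity of joint sample_table between -0.05 and 0.05 rad/s and distance between cell_mid and nest below 0.008 m); the robot touches nothing.
It fails at once if the pin is pressed on its track or against a hole with more than 25 N (contact force between index_pin and anything else above 25 N).
It fails at once if the table is turned past the next hole or the wrong way (value of joint sample_table above 1.32 rad or value of joint sample_table below -0.15 rad).
It fails at once if the cartridge leaves its nest (distance between cell_mid and nest above 0.012 m).
It fails at once if a bystander is moved by more than 20 mm (distance of any of tape_roll_mid, beaker_mid, timer_mid from where it was at the start of the episode above 0.02 m).
It also fails if it takes over 43 s, if anything falls off the work surface, if the arm or the gripper's body presses on something with over 40 N, if the wrist force passes 120 N, or if a joint passes its speed limit or range.

## Robot

A 7-joint arm with a two-finger parallel gripper is mounted at the origin on a cart in front of the work surface, level with it; the furniture and walls round the work are solid. World frame = base frame: x ahead of the robot, y to its left, z up, the work surface at z = 0. Lengths are in m, angles in rad, forces in N, time in s.
With the tool pointing down it reaches from about 0.425 to 0.925 m from the base axis. Payload 6.8 kg.
Tool frame: the origin (TCP) lies on the centre line of the jaws, within the pads' length; the fingertips stand 8 mm ahead of it and the grasp point (between the pads) lies 11 mm behind it (bot.tips_ahead is the distance from the TCP to the fingertips, in m); z points along the fingers, y is the line along which they close (so a half turn about z gives the same grasp; the last joint's range is limited). The gripper opens to 85 mm and grips with 20 to 120 N. Pads are 22 mm wide; open, the fingers measure 114 mm over their backs; the gripper's body (76 mm by 85 mm) begins 54 mm behind the grasp point. The pads swing forward as they close: fully open they stand 13 mm farther back than shut.
Start: joints at [-1.236, 0.477, 0.022, 1.555, -0.011, 1.109, -0.083], TCP at [0.289, 0.61, 0.239] pointing down, gripper open.
Joint ranges: [-2.96, 2.96], [-0.34, 2.1], [-1.41, 1.46], [0.24, 2.44], [-1.37, 4.51], [0.17, 1.92], [-2.96, 2.96]. Speed limits (rad/s): [2.39, 2.39, 3.14, 3.14, 3.14, 3.14, 3.14].

## Interface

Orientations are given as a unit quaternion [w, x, y, z].
In Python, from station import bot gives the robot as it stands.
- The arm moves only by the tool send_rows, never from a script. Its argument "deltas" is text: rows parted by semicolons, each of 4 numbers parted by spaces: the shift along the tool's x, y, z in m, then the turn about the tool's z in degrees. In form: x y z spin; .... A call has 1 to 5 rows; each row is the pose to reach, as a shift and turn from the pose commanded when the call began, along the tool's axes at that moment; what a row does not reach only later rows make up. A row lasts 1/10 s, in which the tool goes at most 50 mm and 8.59 degrees, less where a joint would pass 70% of its speed; a pose out of reach is approached as far as the arm can. A call with a gripper value outside its range is refused whole. "claw" is the opening, from 0 (shut) to 1 (fully open), set as the call begins (left out, the last holds). The fingers move at their own pace and stop on an object; "force" is the grip in N (left out, the last holds). Time passes only in rows, so rows that repeat a pose let the fingers close. It gives the time, the measured TCP pose, the force, the opening and the grip force at its end, in the units of the state.
- bot.get_obs(): the state, without advancing time (a new reading comes with each control period).
- bot.read_camera(name): name is "side" or "top"; returns a dict with "img" (384x512x3 uint8, red, green, blue), "depth" (384x512 float32, m along the optical axis (not along the pixel's ray), 0 where there is no reading), "fx", "fy", "cx", "cy" (pixels), "dist_coeffs" ([k1, k2, p1, p2, k3] as OpenCV has them; the pictures are not rectified), "camera_from_world" (4x4, takes a point from world to camera coordinates). Camera axes: x right, y up, looking along -z (the intrinsics and any distortion apply to the point x, -y, -z); pixel columns grow to the right and rows downward; lengths in m; the calibration is good to about 2 mm. A picture is of the moment at which its call begins.
- bot.hand_in(): hands the job in; it is judged then, once.
Trained networks look in a picture, given as the dict that the camera call returned (one of the last four; its "shot" number tells which), for a name from the list of things; names that differ only in an ending like _2 or _b are one class to them, and where a whole thing is asked for, a point or a joint stands for the part that bears it (a point fixed in the world has none). Each returns a list of dicts, best first, with "confidence" (0 to 1); they miss things now and then, are a little off and sometimes report something else, mostly with a low value. They report only what shows in the picture. A call takes as long as a camera call.
- bot.masks_of(picture, query): "mask" (384x512 bool, what is visible of it).
- bot.landmark_of(picture, query): "xyz" ([x, y, z] in m, in world coordinates, good to about 4 mm: a listed point, or the origin of a listed thing).
The state is a dict: "t": time; "q": joint angles; "joint_vel": joint speeds; "joint_torque": joint torques, N m; "eef_pos": TCP position; "tool_rot": TCP orientation; "contact_force": force on the tool from outside, world axes, zero at the start; "torque": the same for the moment, N m; "gripper_width": opening from 0.0 (shut) to 1.0 (fully open); "grasp_force": force on a finger pad.
Only numpy, scipy, OpenCV 4.12 (cv2) and the standard library are available. Lean on these libraries where they do the work, as an engineer would, in place of code of your own. Each camera call takes 0.05 s, during which the arm holds its last target. There are 200 camera calls.

## Working session

There is one attempt and no reset: what is moved stays moved. The work goes in short steps, Python scripts to look and compute and a tool call to move; the robot and the scene stay as the last step left them, time stands still between calls to the robot, and variables do not carry over. Pictures are saved under pics/ and viewed, at most 10 in all, crops included, and the job is handed in when it is done.

Besides the shell and the picture viewer there is one more tool, called after "Emit:" as name(argument=value, ...) on one line, values as JSON. send_rows: Moves the arm, as the interface text tells. Its arguments: {"type":"object","properties":{"deltas":{"type":"string"},"claw":{"type":"number"},"force":{"type":"number"}},"required":["deltas"]}

```bash
mkdir -p pics; cat > h.py <<'E'
from station import bot
import numpy as np, cv2
def look(cam,names,fn=None):
    p=bot.read_camera(cam)
    if fn: cv2.imwrite('pics/'+fn,p['img'][...,::-1])
    for n in names:
        for r in bot.landmark_of(p,n)[:2]:
            print(cam,n,np.round(r['xyz'],4),round(r['confidence'],2))
    return p
E
python3 - <<'E'
from h import *
o=bot.get_obs();print(o)
for c in('top','side'): look(c,['table_axis','knob_grip','nest','cell_mid','tape_roll_mid','beaker_mid','timer_mid'],c+'1.png')
a=cv2.imread('pics/top1.png');b=cv2.imread('pics/side1.png')
cv2.imwrite('pics/both.png',cv2.resize(np.vstack([a,b]),(400,600)))
E
```

```text
{'t': 0.0, 'q': array([-1.23607096,  0.47775996,  0.02232458,  1.55649015, -0.01148066,
        1.10934184, -0.08307769]), 'joint_vel': array([-5.15998231e-04, -2.71101292e-05, -8.55778557e-04,  4.34748121e-04,
        6.15995063e-05, -3.59915048e-04,  1.82404874e-03]), 'joint_torque': array([-1.73532113e-03, -5.96448684e+01,  1.60688739e+00, -2.81205028e+01,
        1.24119947e-02,  9.28327034e-03, -1.44752698e-05]), 'eef_pos': array([0.28898372, 0.60933582, 0.23833602]), 'tool_rot': array([-1.32082111e-04,  2.19575937e-01,  9.75594963e-01, -9.26252737e-04]), 'contact_force': array([0.22380985, 0.8515367 , 0.0286414 ]), 'torque': array([ 0.07325847, -0.01551971,  0.02578589]), 'grasp_force': 0.0, 'gripper_width': 0.996718514187456}
top table_axis [0.5751 0.3685 0.0357] 0.9
top knob_grip [0.5078 0.007  0.033 ] 0.66
top knob_grip [0.5028 0.3418 0.0656] 0.64
top nest [0.6187 0.3835 0.0425] 0.61
top cell_mid [0.6199 0.388  0.0433] 0.73
top tape_roll_mid [0.4761 0.1479 0.0094] 0.77
top beaker_mid [0.5087 0.0085 0.0318] 0.66
top timer_mid [0.5482 0.547  0.0318] 0.71
side table_axis [0.5756 0.3743 0.0367] 0.77
side knob_grip [0.5059 0.3415 0.0717] 0.64
side nest [0.6173 0.3842 0.041 ] 0.68
side cell_mid [0.6193 0.3826 0.0389] 0.52
side tape_roll_mid [0.4758 0.1455 0.0079] 0.66
side beaker_mid [0.513  0.0058 0.0407] 0.89
side beaker_mid [0.5748 0.3735 0.0364] 0.63
side timer_mid [0.5441 0.5483 0.0276] 0.84
```

View pics/top1.png

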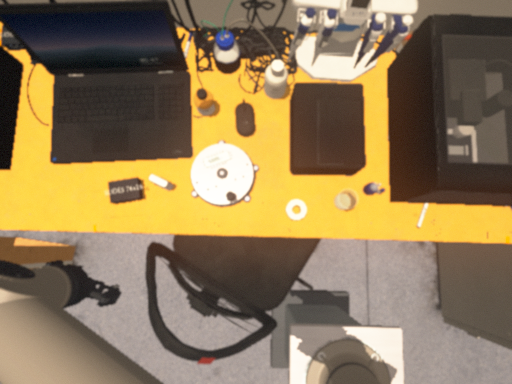

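View pics/side1.png

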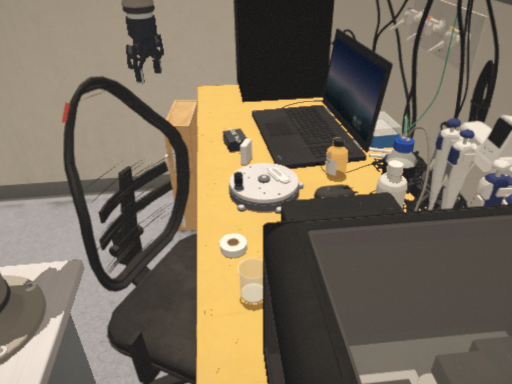

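The top view shows the table at about (223,174), with the knob at (232,197) and the cartridge opposite it. The tape is at (297,209) and the beaker at (345,201). The side view agrees with this, and the knob's radius checks at 77 mm. I'll move above the knob with the jaws along the tangent.

Emit:
send_rows(deltas="-0.04 -0.02 0.01 8.5; -0.08 -0.04 0.02 17; -0.12 -0.06 0.03 25.5; -0.16 -0.08 0.045 34; -0.2 -0.1 0.06 42", claw=1, force=40)

```text
t: 1.3
eef_pos: [0.4281, 0.4326, 0.1793]
tool_rot: [0.0, 0.557, 0.83, 0.001]
contact_force: [0.7, 0.5, -0.7]
gripper_width: 1.003
grasp_force: 0.0
```

```bash
cat >> h.py <<'E'
from scipy.spatial.transform import Rotation as R
def togo(xyz,yang):
    o=bot.get_obs();r=R.from_quat(o['tool_rot'],scalar_first=True).as_matrix()
    d=r.T@(np.array(xyz)-o['eef_pos'])
    a=np.degrees(np.arctan2(r[1,1],r[0,1])); s=-((yang-a+180)%360-180)
    print('t',round(o['t'],2),'pos',np.round(o['eef_pos'],4),'yang',round(a,1),'F',np.round(o['contact_force'],1),'q',np.round(o['q'],2),'\n shift',np.round(d,4),'spin',round(s,1))
E
python3 -c "
from h import *
togo([.504,.342,.15],-67.5)"
```

```text
t 1.3 pos [0.4281 0.4326 0.1793] yang 22.3 F [ 0.7  0.5 -0.7] q [-1.06  0.43  0.22  1.79 -0.11  0.93 -0.4 ] 
 shift [-0.1126  0.0358  0.0293] spin 89.8
```

Emit:
send_rows(deltas="-0.03 0.009 0.007 8.5; -0.06 0.018 0.014 17; -0.09 0.027 0.021 25.5; -0.112 0.036 0.029 34; -0.112 0.036 0.029 42.5")

```text
t: 1.8
eef_pos: [0.506, 0.3399, 0.1498]
tool_rot: [0.001, 0.822, 0.57, -0.0]
contact_force: [-0.2, 0.1, -0.1]
gripper_width: 0.999
grasp_force: 0.0
```

Emit:
send_rows(deltas="0 0 0 8.5; 0 0 0 17; 0 0 0 25.5; 0 0 0 34; 0 0 0 42.5")

```text
t: 2.3
eef_pos: [0.5034, 0.3446, 0.1504]
tool_rot: [-0.0, 0.972, 0.236, 0.0]
contact_force: [-0.3, 0.5, -0.3]
gripper_width: 1.002
grasp_force: 0.0
```

```bash
python3 -c "
from h import *
togo([.504,.342,.055],-67.5)
for c in('top','side'):
  p=look(c,['table_axis','knob_grip','nest','tape_roll_mid'],c+'2.png')
  for n in ['knob_grip']:
    for m in bot.masks_of(p,n)[:2]:
      v,u=np.nonzero(m['mask']); print(c,n,len(u),u.min(),u.max(),v.min(),v.max(),m['confidence'])
i=cv2.imread('pics/side2.png')[120:240,190:340];cv2.imwrite('pics/c2.png',cv2.resize(i,None,fx=4,fy=4))
"
```

```text
t 2.3 pos [0.5034 0.3446 0.1504] yang -62.7 F [-0.3  0.5 -0.3] q [-1.14  0.53  0.59  1.83 -0.37  0.9  -1.47] 
 shift [-0.0007  0.0026  0.0954] spin 4.8
top tape_roll_mid [0.4778 0.1479 0.0079] 0.57
side table_axis [0.5736 0.3698 0.0374] 0.61
side knob_grip [0.5053 0.3419 0.0689] 0.55
side nest [0.6183 0.3877 0.0412] 0.74
side tape_roll_mid [0.4772 0.146  0.0077] 0.71
side knob_grip 134 234 243 172 186 0.45
```

View pics/c2.png

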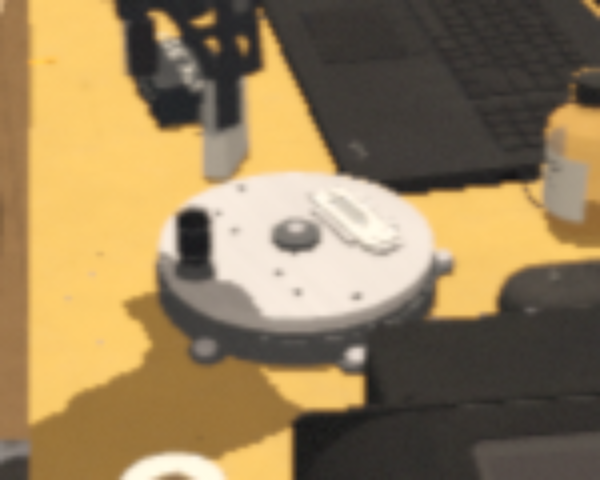

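Emit:
send_rows(deltas="0 0.002 0.03 4.6; 0 0.002 0.055 4.6; 0 0.002 0.08 4.6; 0 0.002 0.0954 4.6; 0 0.002 0.0954 4.6", claw=0.6, force=20)

```text
t: 3.4
eef_pos: [0.5031, 0.3418, 0.053]
tool_rot: [0.001, 0.98, 0.2, -0.002]
contact_force: [1.4, -0.5, 0.3]
gripper_width: 0.6
grasp_force: 0.0
```

Emit:
send_rows(deltas="0 0 0 0; 0 0 0 0; 0 0 0 0", claw=0.36)

```text
t: 3.7
eef_pos: [0.5051, 0.343, 0.0561]
tool_rot: [-0.001, 0.98, 0.2, 0.001]
contact_force: [0.1, -0.4, -0.4]
gripper_width: 0.36
grasp_force: 0.0
```

```bash
python3 -c "
from h import *
togo([.5045,.3417,.055],-67.3)
p=look('side',['knob_grip'],'s3.png')
q=bot.read_camera('top');a=p['img'][120:240,180:330];b=q['img'][140:240,170:290]
cv2.imwrite('pics/c3.png',np.hstack([cv2.resize(a,(450,400)),cv2.resize(b,(350,400))])[...,::-1])
"
```

```text
t 3.7 pos [0.5051 0.343  0.0561] yang -67.0 F [ 0.1 -0.4 -0.4] q [-1.08  0.66  0.53  1.88 -0.48  0.73 -1.45] 
 shift [-0.001   0.001   0.0011] spin 0.3
side knob_grip [0.5073 0.3407 0.0719] 0.37
```

View pics/c3.png

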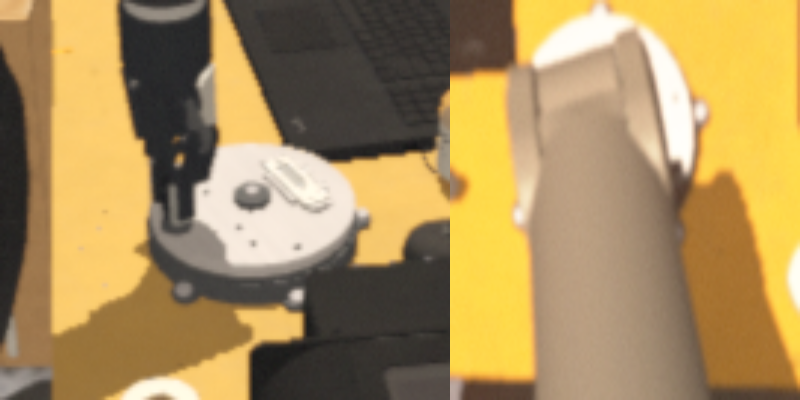

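The side crop shows the fingers straddling the knob, and no contact force is reported. Next I'll close gently in two steps.

Emit:
send_rows(deltas="0 0 0 0; 0 0 0 0", claw=0.31)

```text
t: 4.05
eef_pos: [0.5044, 0.3426, 0.0551]
tool_rot: [-0.0, 0.98, 0.2, 0.0]
contact_force: [1.0, -0.6, -0.2]
gripper_width: 0.307
grasp_force: 0.2
```

Emit:
send_rows(deltas="0 0 0 0; 0 0 0 0; 0 0 0 0", claw=0.26, force=20)

```text
t: 4.35
eef_pos: [0.5048, 0.3418, 0.0552]
tool_rot: [0.0, 0.98, 0.199, 0.0]
contact_force: [1.0, -4.7, 5.0]
gripper_width: 0.272
grasp_force: 19.8
```

Emit:
send_rows(deltas="0 0.0005 0 0; 0 0.0005 -0.003 0; 0 0.0005 -0.006 0; 0 0.0005 -0.009 0; 0 0.0005 -0.012 0", claw=0.2, force=40)

```text
t: 4.85
eef_pos: [0.5045, 0.3422, 0.0658]
tool_rot: [0.0, 0.98, 0.2, 0.0]
contact_force: [4.9, 0.1, -12.5]
gripper_width: 0.265
grasp_force: 39.7
```

Emit:
send_rows(deltas="0 0 0 0; 0 0 0 0")

```text
t: 5.05
eef_pos: [0.5045, 0.3422, 0.066]
tool_rot: [0.0, 0.98, 0.2, 0.0]
contact_force: [4.3, 0.5, -11.3]
gripper_width: 0.267
grasp_force: 39.7
```

```bash
python3 -c "
from h import *
togo([.5045,.3417,.067],-67.3)
"
```

```text
t 5.05 pos [0.5045 0.3422 0.066 ] yang -67.0 F [  4.3   0.5 -11.3] q [-1.09  0.64  0.54  1.87 -0.47  0.75 -1.46] 
 shift [-0.0002  0.0004 -0.001 ] spin 0.3
```

Emit:
send_rows(deltas="0.0001 0.0037 0 -2.9; 0.0005 0.0082 0 -6.3; 0.0012 0.0134 0 -10.3; 0.0023 0.0186 0 -14.3; 0.0038 0.0236 0 -18.3")

```text
t: 5.55
eef_pos: [0.5164, 0.3213, 0.0656]
tool_rot: [0.0, 0.935, 0.354, -0.001]
contact_force: [3.0, -0.8, -10.7]
gripper_width: 0.27
grasp_force: 39.8
```

Emit:
send_rows(deltas="0 0 0 0; 0 0 0 0")

```text
t: 5.75
eef_pos: [0.5164, 0.3213, 0.066]
tool_rot: [0.0, 0.936, 0.352, -0.001]
contact_force: [1.9, -2.2, -12.2]
gripper_width: 0.271
grasp_force: 39.9
```

Emit:
send_rows(deltas="0.0001 0.0045 0 -3.4; 0.0006 0.0097 0 -7.4; 0.0015 0.0149 0 -11.5; 0.0025 0.0193 0 -14.9; 0.0033 0.0222 0 -17.2")

```text
t: 6.25
eef_pos: [0.5331, 0.3058, 0.0658]
tool_rot: [0.0, 0.872, 0.489, -0.002]
contact_force: [1.6, -4.2, -12.2]
gripper_width: 0.266
grasp_force: 39.9
```

Emit:
send_rows(deltas="0 0 0 0; 0 0 0.001 0; 0 0 0.002 0; 0 0 0.003 0; 0 0 0.003 0")

```text
t: 6.75
eef_pos: [0.5333, 0.3058, 0.0638]
tool_rot: [0.0, 0.873, 0.488, -0.002]
contact_force: [-1.8, -7.2, -4.4]
gripper_width: 0.265
grasp_force: 40.8
```

```bash
python3 -c "
from h import *
togo([.5045,.3417,.067],-67.3)
look('side',['knob_grip','table_axis','nest','cell_mid'],'s4.png')
"
```

```text
t 6.75 pos [0.5333 0.3058 0.0638] yang -31.6 F [-1.8 -7.2 -4.4] q [-0.9   0.62  0.37  1.85 -0.32  0.73 -0.9 ] 
 shift [ 0.0155 -0.0433 -0.0032] spin 35.7
side knob_grip [0.5333 0.3089 0.0802] 0.55
side knob_grip [0.5121 0.0083 0.0384] 0.48
side table_axis [0.5742 0.3707 0.0355] 0.78
side nest [0.6002 0.4078 0.0415] 0.69
side cell_mid [0.6006 0.4051 0.0384] 0.63
```

Emit:
send_rows(deltas="0 0 0 0; 0 0 0 0; -0.001 0 0 0; -0.001 0 0.001 0", claw=0.33, force=20)

```text
t: 7.4
eef_pos: [0.5341, 0.3076, 0.0636]
tool_rot: [-0.0, 0.872, 0.489, 0.001]
contact_force: [-0.1, 0.1, 0.4]
gripper_width: 0.331
grasp_force: 0.0
```

```bash
python3 -c "
from h import *
togo([.5045,.3417,.067],-67.3)
p=look('side',['knob_grip'],'s5.png')
cv2.imwrite('pics/c5.png',cv2.resize(p['img'][140:220,200:320],None,fx=5,fy=5)[...,::-1])
"
```

```text
t 7.4 pos [0.5341 0.3076 0.0636] yang -31.4 F [-0.1  0.1  0.4] q [-0.89  0.62  0.37  1.85 -0.32  0.73 -0.89] 
 shift [ 0.0137 -0.043  -0.0034] spin 35.9
side knob_grip [0.5319 0.3063 0.0784] 0.69
```

View pics/c5.png

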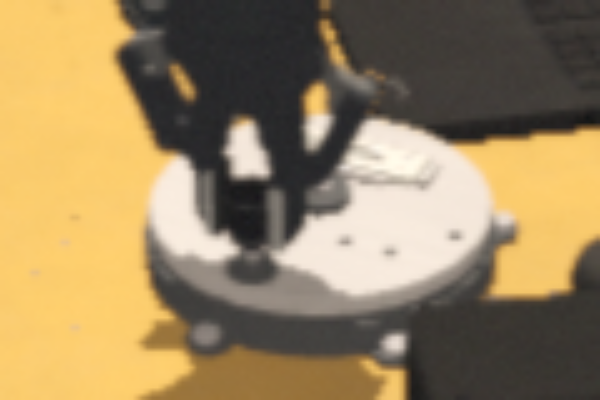

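Emit:
send_rows(deltas="0 0.001 0 -0.8; 0 0.002 0 -1.5; 0 0.003 0 -2.3; 0.0001 0.004 0 -3.0; 0.0002 0.005 0 -3.8")

```text
t: 8.0
eef_pos: [0.5365, 0.3056, 0.0628]
tool_rot: [-0.001, 0.855, 0.519, -0.001]
contact_force: [-6.5, 5.2, 4.1]
gripper_width: 0.33
grasp_force: 4.0
```

Emit:
send_rows(deltas="0 0.0006 0 -0.4; 0 0.0012 0 -0.9; 0 0.0018 0 -1.4; 0 0.0024 0 -1.8; 0.0001 0.003 0 -2.3")

```text
t: 8.5
eef_pos: [0.5384, 0.3047, 0.0627]
tool_rot: [-0.002, 0.844, 0.536, -0.002]
contact_force: [-8.0, 4.3, 4.6]
gripper_width: 0.333
grasp_force: 4.7
```

Emit:
send_rows(deltas="0 0 -0.001 0; 0 0 -0.001 0")

```text
t: 8.7
eef_pos: [0.5391, 0.3038, 0.0632]
tool_rot: [-0.001, 0.845, 0.535, -0.001]
contact_force: [-4.7, 2.8, 0.4]
gripper_width: 0.329
grasp_force: 2.6
```

```bash
python3 -c "
from h import *
togo([.5045,.3417,.067],-67.3)
p=look('side',['knob_grip','nest','cell_mid'],'s6.png')
cv2.imwrite('pics/c6.png',cv2.resize(p['img'][140:220,200:320],None,fx=5,fy=5)[...,::-1])
"
```

```text
t 8.7 pos [0.5391 0.3038 0.0632] yang -25.3 F [-4.7  2.8  0.4] q [-0.86  0.62  0.34  1.84 -0.3   0.73 -0.8 ] 
 shift [ 0.0195 -0.0475 -0.0036] spin 42.0
side knob_grip [0.5321 0.306  0.0792] 0.68
side nest [0.6    0.4083 0.0405] 0.71
side cell_mid [0.5978 0.4059 0.0362] 0.41
```

View pics/c6.png

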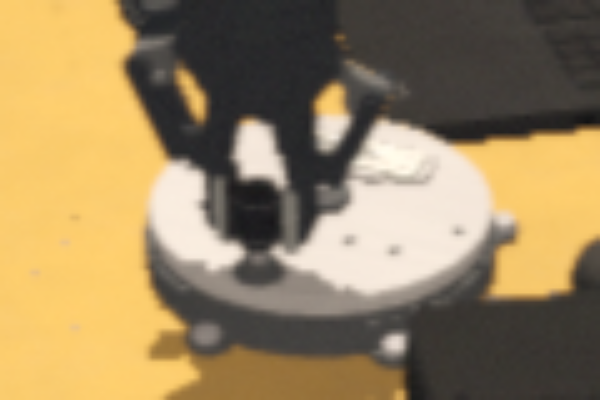

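Emit:
send_rows(deltas="0 0.0006 0 -0.4; 0 0.0012 0 -0.9; 0 0.0018 0 -1.4; 0 0.0024 0 -1.8; 0.0001 0.003 0 -2.3")

```text
t: 9.4
eef_pos: [0.5414, 0.3027, 0.0632]
tool_rot: [-0.001, 0.834, 0.552, -0.002]
contact_force: [-6.2, 2.4, -0.2]
gripper_width: 0.327
grasp_force: 3.0
```

```bash
cat >> h.py <<'E'
def st():
    o=bot.get_obs();d=o['eef_pos'][:2]-[.5745,.371];r=R.from_quat(o['tool_rot'],scalar_first=True).as_matrix()
    print('t',round(o['t'],2),'r',round(np.hypot(*d),4),'ang',round((np.arctan2(d[1],d[0])-np.radians(202.7))%6.283,3),'yang',round(np.degrees(np.arctan2(r[1,1],r[0,1])),1),'Ftool',np.round(r.T@o['contact_force'],1))
E
python3 -c "
from h import *
st()"
```

```text
t 9.4 r 0.0759 ang 0.723 yang -22.9 Ftool [-0.2 -6.6  0.2]
```

Emit:
send_rows(deltas="0 0.0006 0 -0.4; 0 0.0012 0 -0.9; 0 0.0018 0 -1.4; 0 0.0024 0 -1.8; 0.0001 0.003 0 -2.3")

```text
t: 9.9
eef_pos: [0.5441, 0.3013, 0.0631]
tool_rot: [-0.001, 0.822, 0.569, -0.002]
contact_force: [-7.1, 3.6, 0.7]
gripper_width: 0.33
grasp_force: 3.6
```

```bash
python3 -c "
from h import *
st()"
```

```text
t 9.9 r 0.0761 ang 0.764 yang -20.6 Ftool [ 0.9 -7.9 -0.7]
```

Emit:
send_rows(deltas="0 0.0006 0 -0.4; 0 0.0012 0 -0.9; 0 0.0018 0 -1.4; 0 0.0024 0 -1.8; 0.0001 0.003 0 -2.3")

```text
t: 10.4
eef_pos: [0.5467, 0.3002, 0.0631]
tool_rot: [-0.001, 0.811, 0.585, -0.002]
contact_force: [-7.8, 2.1, 1.0]
gripper_width: 0.327
grasp_force: 4.0
```

Emit:
send_rows(deltas="0 0.0006 0 -0.4; 0 0.0012 0 -0.9; 0 0.0018 0 -1.4; 0 0.0024 0 -1.8; 0.0001 0.003 0 -2.3")

```text
t: 10.9
eef_pos: [0.549, 0.2993, 0.0631]
tool_rot: [-0.002, 0.799, 0.602, -0.003]
contact_force: [-8.0, 1.4, 2.6]
gripper_width: 0.328
grasp_force: 4.6
```

Emit:
send_rows(deltas="0 0.0006 0 -0.4; 0 0.0012 0 -0.9; 0 0.0018 0 -1.4; 0 0.0024 -0.0003 -1.8; 0.0001 0.003 -0.0003 -2.3")

```text
t: 11.4
eef_pos: [0.5524, 0.2979, 0.0632]
tool_rot: [-0.001, 0.787, 0.617, -0.002]
contact_force: [-7.6, 1.4, 0.6]
gripper_width: 0.328
grasp_force: 3.6
```

```bash
python3 -c "
from h import *
st()
p=look('side',['knob_grip','cell_mid','nest'],'s7.png')
m=bot.masks_of(p,'knob_grip')[0]['mask'];v,u=np.nonzero(m);print(u.min(),u.max(),v.min(),v.max())"
```

```text
t 11.4 r 0.0764 ang 0.881 yang -13.8 Ftool [-0.4 -7.8 -0.5]
side knob_grip [0.5488 0.3003 0.0779] 0.67
side cell_mid [0.5906 0.4117 0.04  ] 0.4
side nest [0.594  0.4113 0.0398] 0.88Traceback (most recent call last):
  File "<string>", line 5, in <module>
    m=bot.masks_of(p,'knob_grip')[0]['mask'];v,u=np.nonzero(m);print(u.min(),u.max(),v.min(),v.max())
      ~~~~~~~~~~~~~~~~~~~~~~~~~~~^^^
IndexError: list index out of range
```

Emit:
send_rows(deltas="0 0.0006 0 -0.4; 0 0.0012 0 -0.9; 0 0.0018 0 -1.4; 0 0.0024 0 -1.8; 0.0001 0.003 0 -2.3")

```text
t: 12.15
eef_pos: [0.5553, 0.2969, 0.0631]
tool_rot: [-0.001, 0.774, 0.633, -0.003]
contact_force: [-8.0, 0.5, 2.0]
gripper_width: 0.331
grasp_force: 3.6
```

Emit:
send_rows(deltas="0 0.0006 0 -0.4; 0 0.0012 0 -0.9; 0 0.0018 0 -1.4; 0 0.0024 -0.0002 -1.8; 0.0001 0.003 -0.0002 -2.3")

```text
t: 12.65
eef_pos: [0.5577, 0.2964, 0.0631]
tool_rot: [-0.001, 0.761, 0.648, -0.003]
contact_force: [-8.3, 0.4, 0.5]
gripper_width: 0.334
grasp_force: 4.1
```

Emit:
send_rows(deltas="0 0.0006 0 -0.4; 0 0.0012 0 -0.9; 0 0.0018 0 -1.4; 0 0.0024 0 -1.8; 0.0001 0.003 0 -2.3")

```text
t: 13.15
eef_pos: [0.5609, 0.2956, 0.0631]
tool_rot: [-0.001, 0.748, 0.663, -0.003]
contact_force: [-7.8, -0.5, 1.4]
gripper_width: 0.326
grasp_force: 3.9
```

Emit:
send_rows(deltas="0 0.0006 0 -0.4; 0 0.0012 0 -0.9; 0 0.0018 0 -1.4; 0 0.0024 -0.0002 -1.8; 0.0001 0.003 -0.0002 -2.3")

```text
t: 13.65
eef_pos: [0.5643, 0.2949, 0.0632]
tool_rot: [-0.001, 0.735, 0.678, -0.003]
contact_force: [-6.2, -1.9, -0.4]
gripper_width: 0.335
grasp_force: 3.3
```

Emit:
send_rows(deltas="0 0.0006 0 -0.4; 0 0.0012 0 -0.9; 0 0.0018 0 -1.4; 0 0.0024 0 -1.8; 0.0001 0.003 0 -2.3")

```text
t: 14.15
eef_pos: [0.5666, 0.2946, 0.0631]
tool_rot: [-0.001, 0.721, 0.693, -0.004]
contact_force: [-8.6, -1.3, 0.6]
gripper_width: 0.332
grasp_force: 4.2
```

```bash
python3 -c "
from h import *
st()
p=look('side',['knob_grip','cell_mid','nest'],'s8.png')"
```

```text
t 14.15 r 0.0768 ang 1.071 yang -2.3 Ftool [-1.6 -8.5 -0.6]
side knob_grip [0.5617 0.2966 0.0776] 0.5
side cell_mid [0.5829 0.4134 0.0435] 0.72
side cell_mid [0.5834 0.4142 0.0407] 0.54
side nest [0.5829 0.4155 0.04  ] 0.9
```

Emit:
send_rows(deltas="0.0001 0.0006 0 -0.4; 0.0002 0.0012 0 -0.9; 0.0003 0.0018 0 -1.4; 0.0004 0.0024 -0.0002 -1.8; 0.0005 0.003 -0.0002 -2.3")

```text
t: 14.85
eef_pos: [0.5697, 0.2943, 0.0631]
tool_rot: [-0.001, 0.707, 0.707, -0.004]
contact_force: [-7.4, -3.0, 0.1]
gripper_width: 0.333
grasp_force: 3.6
```

Emit:
send_rows(deltas="0 0.0005 0 -0.4; 0 0.001 0 -0.8; 0 0.0015 0 -1.2; 0 0.002 0 -1.6; 0.0001 0.0025 0 -2.0")

```text
t: 15.35
eef_pos: [0.5761, 0.2962, 0.0649]
tool_rot: [0.0, 0.695, 0.719, 0.0]
contact_force: [-1.0, -0.4, 0.2]
gripper_width: 0.333
grasp_force: 0.5
```

```bash
python3 -c "
from h import *
st()
p=look('side',['knob_grip','cell_mid','nest'],'s9.png')
cv2.imwrite('pics/c9.png',cv2.resize(p['img'][140:220,200:320],None,fx=5,fy=5)[...,::-1])"
```

```text
t 15.35 r 0.0748 ang 1.195 yang 1.9 Ftool [-0.4 -1.  -0.2]
side knob_grip [0.5715 0.2942 0.0723] 0.44
side cell_mid [0.5763 0.4122 0.0428] 0.6
side nest [0.5785 0.4136 0.04  ] 0.82
```

View pics/c9.png

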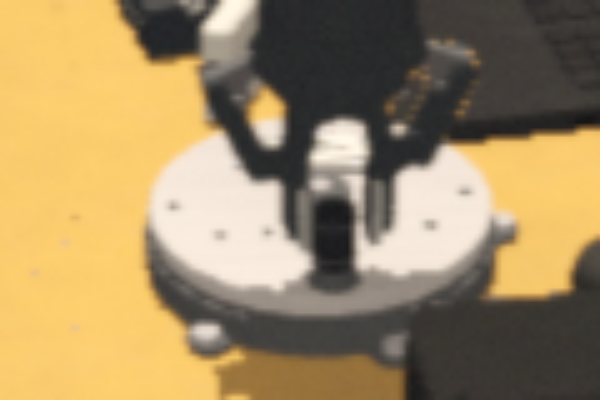

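Emit:
send_rows(deltas="0 0 0 0; 0 0 0 0; 0 0 -0.01 0; 0 0 -0.04 0; 0 0 -0.08 0", claw=0.7)

```text
t: 16.05
eef_pos: [0.5743, 0.2959, 0.1446]
tool_rot: [-0.0, 0.695, 0.719, -0.002]
contact_force: [0.6, -1.1, 0.0]
gripper_width: 0.698
grasp_force: 0.0
```

```bash
python3 -c "
from h import *
st()
p=look('side',['knob_grip','cell_mid','nest','table_axis'],'s10.png')
for r in bot.masks_of(p,'knob_grip')[:1]:
  v,u=np.nonzero(r['mask']);print(u.min(),u.max(),v.min(),v.max())
cv2.imwrite('pics/c10.png',cv2.resize(p['img'][130:220,200:320],None,fx=5,fy=5)[...,::-1])"
```

```text
t 16.05 r 0.0751 ang 1.172 yang 1.9 Ftool [-1.1  0.6 -0. ]
side knob_grip [0.5723 0.2941 0.0727] 0.62
side cell_mid [0.5745 0.4148 0.0422] 0.7
side nest [0.5782 0.4139 0.0395] 0.63
side table_axis [0.574  0.3731 0.0356] 0.56
262 271 179 194
```

View pics/c10.png

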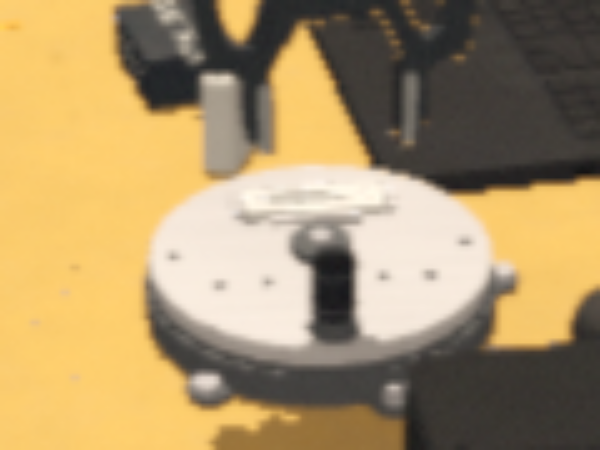

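```bash
python3 -c "
from h import *
p=bot.read_camera('side')
K=np.array([[p['fx'],0,p['cx']],[0,p['fy'],p['cy']],[0,0,1]]);T=p['camera_from_world'];D=np.array(p['dist_coeffs'])
v,u=np.mgrid[150:215,225:305];v=v.ravel();u=u.ravel();d=p['depth'][v,u];k=d>0;u,v,d=u[k],v[k],d[k]
n=cv2.undistortPoints(np.c_[u,v].astype(float)[:,None],K,D)[:,0]
c=np.c_[n[:,0]*d,-n[:,1]*d,-d];w=(c-T[:3,3])@T[:3,:3]
rr=np.hypot(w[:,0]-.5745,w[:,1]-.371)
pl=(rr>.03)&(rr<.085)&(w[:,1]>.32)&(w[:,1]<.39)
print('plate',np.median(w[pl,2]),'hub',np.sort(w[rr<.012,2])[-8:].round(4))
kb=np.hypot(w[:,0]-.572,w[:,1]-.295)<.018
o=np.argsort(-w[kb,2])[:25];print(np.c_[w[kb][o],u[kb][o],v[kb][o]].round(4))
def pr(x): 
  q=(T[:3,:3]@np.array(x)+T[:3,3])*[1,-1,-1];return cv2.projectPoints(q[None],np.zeros(3),np.zeros(3),K,D)[0].ravel()
for z in(.078,.086):print(z,pr([.572,.295,z]))
"
```

```text
plate 0.03642052918491589 hub [0.0457 0.046  0.0462 0.0463 0.0471 0.0473 0.0473 0.0474]
[[5.754e-01 2.918e-01 8.020e-02 2.670e+02 1.810e+02]
 [5.828e-01 2.915e-01 7.980e-02 2.700e+02 1.810e+02]
 [5.683e-01 2.937e-01 7.970e-02 2.640e+02 1.810e+02]
 [5.690e-01 2.988e-01 7.930e-02 2.640e+02 1.800e+02]
 [5.720e-01 3.032e-01 7.920e-02 2.650e+02 1.790e+02]
 [5.775e-01 2.887e-01 7.910e-02 2.680e+02 1.820e+02]
 [5.702e-01 2.898e-01 7.900e-02 2.650e+02 1.820e+02]
 [5.781e-01 2.934e-01 7.900e-02 2.680e+02 1.810e+02]
 [5.817e-01 2.838e-01 7.900e-02 2.700e+02 1.830e+02]
 [5.823e-01 2.883e-01 7.900e-02 2.700e+02 1.820e+02]
 [5.806e-01 2.932e-01 7.890e-02 2.690e+02 1.810e+02]
 [5.660e-01 2.953e-01 7.890e-02 2.630e+02 1.810e+02]
 [5.751e-01 2.895e-01 7.880e-02 2.670e+02 1.820e+02]
 [5.727e-01 2.900e-01 7.870e-02 2.660e+02 1.820e+02]
 [5.770e-01 2.850e-01 7.860e-02 2.680e+02 1.830e+02]
 [5.655e-01 2.912e-01 7.860e-02 2.630e+02 1.820e+02]
 [5.789e-01 2.987e-01 7.860e-02 2.680e+02 1.800e+02]
 [5.795e-01 3.034e-01 7.850e-02 2.680e+02 1.790e+02]
 [5.855e-01 2.933e-01 7.850e-02 2.710e+02 1.810e+02]
 [5.800e-01 2.895e-01 7.840e-02 2.690e+02 1.820e+02]
 [5.746e-01 3.042e-01 7.840e-02 2.660e+02 1.790e+02]
 [5.765e-01 2.996e-01 7.820e-02 2.670e+02 1.800e+02]
 [5.741e-01 3.000e-01 7.820e-02 2.660e+02 1.800e+02]
 [5.838e-01 2.988e-01 7.810e-02 2.700e+02 1.800e+02]
 [5.717e-01 3.005e-01 7.800e-02 2.650e+02 1.800e+02]]
0.078 [265.43346996 181.18744707]
0.086 [265.4325636  178.41247536]
```

```bash
python3 -c "
from h import *
print(bot.hand_in())"
```

```text
the job is handed in; nothing more can be done
None
```

The job is handed in: the table is indexed one station anticlockwise to about 1.13 rad, with the pin dropped in the next hole (knob top measured at about 78.5 mm, 78 mm when home), the cartridge in its nest and the gripper clear; the judge returned no verdict.

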